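# Stop the counting scale rocking and weigh a jar

## Robot

A 7-joint arm with a two-finger parallel gripper is mounted at the origin on a cart in front of the work surface, level with it; the furniture and walls round the work are solid. World frame = base frame: x ahead of the robot, y to its left, z up, the work surface at z = 0. Lengths are in m, angles in rad, forces in N, time in s.
With the tool pointing down it reaches from about 0.4 to 0.85 m from the base axis. Payload 10.4 kg.
Tool frame: the origin (TCP) lies midway between the tips of the shut fingers; the grasp point (between the pads) lies 19 mm behind it; z points along the fingers, y is the direction in which the jaws open and shut (so a half turn about z gives the same grasp; the last joint's range is limited). The gripper opens to 85 mm and grips with 20 to 120 N. Pads are 22 mm wide; open, the fingers measure 114 mm over their backs; the gripper's body (76 mm by 85 mm) begins 54 mm behind the grasp point. The pads swing forward as they close: fully open they stand 13 mm farther back than shut.
Start: joints at [1.159, 0.332, -0.065, 1.46, 0.022, 1.35, -0.088], TCP at [0.237, -0.578, 0.231] pointing down, gripper open.
Joint ranges: [-2.6, 2.6], [-0.5, 2.12], [-1.47, 1.34], [0.16, 2.42], [-1.27, 4.41], [0.06, 2.06], [-2.6, 2.6]. Speed limits (rad/s): [2.22, 2.22, 2.79, 2.79, 3.14, 3.14, 3.14].

## Interface

Orientations are given as a unit quaternion [x, y, z, w].
In Python, from workcell import manip, viewer gives the robot as it stands.
- The arm moves only by the tool move_arm, never from a script. Its argument "deltas" is a list of rows, each a list of 7 numbers: the shift along the tool's x, y, z in m, then the turn, a rotation vector about the tool's x, y, z in degrees, then the opening, from -1 (shut) to 1 (fully open). In form: [[dx, dy, dz, wx, wy, wz, gripper], ...]. A call has 1 to 10 rows; each row shifts and turns the commanded pose from where the row before left it, along the tool's axes as they then stand; what a row does not reach is not made up. A row lasts 1/8 s, in which the tool goes at most 62.5 mm and 10.7 degrees, less where a joint would pass 70% of its speed; a pose out of reach is approached as far as the arm can. A call with a gripper value outside its range is refused whole. The fingers move at their own pace and stop on an object; "force" is the grip in N (left out, the last holds). Time passes only in rows, so rows that do not move let the fingers close. It gives the time, the measured TCP pose, the force and the opening at its end, in the units of the state.
- manip.get_obs(): the state, without advancing time (a new reading comes with each control period).
- viewer.camera(name): name is "side" or "top"; returns (picture, depth): 480x640x3 uint8, red, green, blue; 480x640 float32, m along the optical axis (not along the pixel's ray), 0 where there is no reading.
- viewer.calibration(name): a dict with "fx", "fy", "cx", "cy" (pixels), "dist" ([k1, k2, p1, p2, k3] as OpenCV has them; the pictures are not rectified), "R" (3x3) and "t" (3): a world point X has camera coordinates R X + t. Camera axes: x right, y down, z forward; pixel columns grow to the right and rows downward; lengths in m; the calibration is good to about 2 mm. A picture is of the moment at which its call begins. calibration takes no time and is no camera call.
- manip.hand_in(): hands the job in, once; it reports no verdict.
The state is a dict: "clock": time; "joint_pos": joint angles; "joint_velocities": joint speeds; "tau": joint torques, N m; "position": TCP position; "ee_rot": TCP orientation; "ft_force": force on the tool from outside, world axes, zero at the start; "torque": the same for the moment, N m; "grip_width": opening from 0.0 (shut) to 1.0 (fully open).
Only numpy, scipy, OpenCV 4.12 (cv2) and the standard library are available. Lean on these libraries where they do the work, as an engineer would, in place of code of your own. Each camera call takes 0.05 s, during which the arm holds its last target.

## Task

The parts-counting scale on the bench rocks, because its one adjustable foot, the one with the black knurled knob on top, is screwed in too far. Turn the knob until the scale stands firm on all four feet, then gently set the black-lidded jar that stands beside the scale upright in the middle of the weighing pan. Keep the scale where it stands and leave the other things on the bench alone.

Things in the scene. Friction and masses are not known exactly. Their poses are not given: they have to be found in the camera images.
- scale: Parts-counting scale, loose on the bench, light grey housing 194 x 184 mm, 50 mm high, sloping panel to 66 mm; 1.8 kg. Four feet under ears at x = +-80, y = +-115 mm of its frame. Origin: on the table under its middle when level; x points from the panel (front) to the back, y to its left, z up. At the start it leans on the short front-right foot and the rear-left one hangs 3 to 6 mm in the air.
- levelling_knob (a joint): Turn of the knob (rad) that screws the front-right foot out; grows clockwise seen from above, 0 = fully in, end stop at 9.4. Steep thread: 8 mm per full turn (1.27 mm per rad); it stays where left, friction about 0.06 N m. The right setting is no fixed number, as the other feet are not all equally long.
- knob_grip (a point): On the axis of the black knurled knob, middle of the height to grip, about 95 mm above the table. Round grip, 34 mm across, 24 mm tall, on the stud of the front-right foot, above all else of the scale. Stud and knob move as one: screwed out they go down relative to the scale, so the scale's corner climbs while the knob keeps its height. The pad below does not turn.
- pad_front_right (a point): Centre of the underside of the adjustable foot's pad, under the knob; height 0 = on the table.
- pad_front_left (a point): Centre of the underside of the front-left foot's pad (30 mm round, locked with a nut); height 0 = on the table.
- pad_rear_right (a point): Centre of the underside of the rear-right foot's pad (locked with a nut; up to 1 mm longer or shorter than the other two locked feet); height 0 = on the table.
- pad_rear_left (a point): Centre of the underside of the rear-left foot's pad (locked with a nut), diagonally opposite the adjustable foot; height 0 = on the table. While that foot is too short this pad hangs in the air by as much as it is short; if it is too long, the front-left or the rear-right pad lifts by as much instead.
- pan_centre (a point): Centre of the top face of the flat steel pan, 124 mm (scale x) by 164 mm (scale y), 62 mm above the table when level; it lies 30 mm behind the middle of the scale.
- jar_rivets: Clear round jar with a black lid, 60 mm across and 69 mm tall, 0.1 to 0.2 kg, standing loose on the bench at one side of the scale. Origin: centre of its underside, z up.
- thread_spool: Orange spool of thread, 58 mm across, 60 mm tall, standing; a bystander. Origin: centre of its underside.
- cup_studs: Small red cup of snap studs, 64 mm across, 42 mm tall; a bystander. Origin: centre of its underside.
- tweezers: Steel tweezers, 124 mm long (along their y), 15 mm wide, 9 mm high, lying near the front edge of the table to the left; a bystander. Origin: middle of their underside.
Things that resemble listed ones, but are neither listed nor needed, are in the scene too. What is meant by the jar_rivets is not blue or pink, and is the smaller of those in its own colour.

How it is judged:
On the way:
1. with the jar not yet on it and the fingers off it, the scale stands on all four feet: every pad within 1.5 mm of the table (height (world z) of each of pad_front_right, pad_front_left, pad_rear_right, pad_rear_left below 0.0015 m and contact force between jar_rivets and scale below 0.05 N and contact force between the fingers and scale below 0.1 N), for 0.3 s.
At the end, for the whole second after the job is handed in: All four pads of the scale are within 1.5 mm of the table, and the jar stands still and upright (within 6 degrees) on the pan, its centre within 30 mm of the pan's centre (height (world z) of each of pad_front_right, pad_front_left, pad_rear_right, pad_rear_left below 0.0015 m and horizontal distance between jar_rivets and pan_centre below 0.03 m and z of jar_rivets in the frame of pan_centre between -0.004 and 0.004 m and angle between jar_rivets's own z axis and vertical below 0.1 rad and linear speed of each of jar_rivets, scale below 0.01 m/s); the robot touches nothing.
It fails at once if the scale is shifted more than 50 mm from where it stood (distance of scale from where it was at the start of the episode above 0.05 m).
It fails at once if the spool is moved more than 40 mm (distance of thread_spool from where it was at the start of the episode above 0.04 m).
It fails at once if the cup is moved more than 40 mm (distance of cup_studs from where it was at the start of the episode above 0.04 m).
It fails at once if the tweezers are moved more than 40 mm (distance of tweezers from where it was at the start of the episode above 0.04 m).
It fails at once if the jar is dropped on to the scale: it comes down on the pan (under 15 mm above it) at more than 0.4 m/s (z of jar_rivets in the frame of pan_centre below 0.015 m and horizontal distance between jar_rivets and pan_centre below 0.1 m and linear speed of jar_rivets above 0.4 m/s).
It also fails if it takes over 72 s, if anything falls off the work surface, if the arm or the gripper's body presses on something with over 40 N, if the wrist force passes 120 N, or if a joint passes its speed limit or range.

## Working session

There is one attempt and no reset: what is moved stays moved. The work goes in short steps, Python scripts to look and compute and a tool call to move; the robot and the scene stay as the last step left them, time stands still between calls to the robot, and variables do not carry over. Pictures are saved under pics/ and viewed, and the job is handed in when it is done.

Besides the shell and the picture viewer there is one more tool, called after "Request:" as name([rows], argument=value, ...), one row to a line, values as JSON. move_arm: Moves the arm, as the interface text tells. Its arguments: {"type":"object","properties":{"deltas":{"type":"array"},"force":{"type":"number"}},"required":["deltas"]}

```bash
mkdir -p pics
python3 - <<'E'
from workcell import manip, viewer
import cv2, numpy as np
print(manip.get_obs())
for n in ("side","top"):
    p,d=viewer.camera(n); cv2.imwrite(f"pics/{n}0.png",p[:,:,::-1]); np.savez(f"pics/{n}0.npz",p=p,d=d)
    print(n,viewer.calibration(n))
E
```

```text
{'clock': 0.0, 'joint_pos': array([ 1.15940251,  0.33287087, -0.06468702,  1.46093065,  0.02159912,
        1.34988941, -0.08852667]), 'joint_velocities': array([ 4.50762234e-05,  1.41914697e-03, -4.56572486e-04, -1.06407659e-03,
       -2.03498045e-03,  8.87192227e-04, -3.99636077e-04]), 'tau': array([ 7.08044845e-04, -6.25436068e+01,  4.93013661e-02, -3.91613567e+01,
        1.62212388e-02,  9.89736349e-03, -1.48094239e-05]), 'position': array([ 0.23676967, -0.57801916,  0.23052161]), 'ee_rot': array([ 9.81165883e-01,  1.93165779e-01, -1.68627652e-04, -6.80896007e-04]), 'ft_force': array([ 0.04776251, -0.6647439 , -0.16527898]), 'torque': array([-0.02159549, -0.00265463,  0.01795762]), 'grip_width': 0.9992105118969363}
side {'fx': 528.8760801909152, 'fy': 528.8760801909152, 'cx': 321.0588700131769, 'cy': 238.98587691974373, 'dist': array([-0.02100267,  0.        ,  0.        ,  0.        ,  0.        ]), 'R': array([[-0.20764883, -0.97799506,  0.02018976],
       [-0.46496834,  0.08052154, -0.88165794],
       [ 0.8606314 , -0.19246284, -0.47145694]]), 't': array([0.16043446, 0.35394382, 0.95107999])}
top {'fx': 473.60911251549476, 'fy': 473.60911251549476, 'cx': 326.73136338591047, 'cy': 242.79545183923983, 'dist': array([-0.0022512,  0.       ,  0.       ,  0.       ,  0.       ]), 'R': array([[ 0.01785107, -0.99966508,  0.0187368 ],
       [-0.98606785, -0.02070181, -0.16505037],
       [ 0.16538298, -0.01552943, -0.98610715]]), 't': array([0.01151971, 0.5359725 , 1.01291924])}
```

View pics/side0.png

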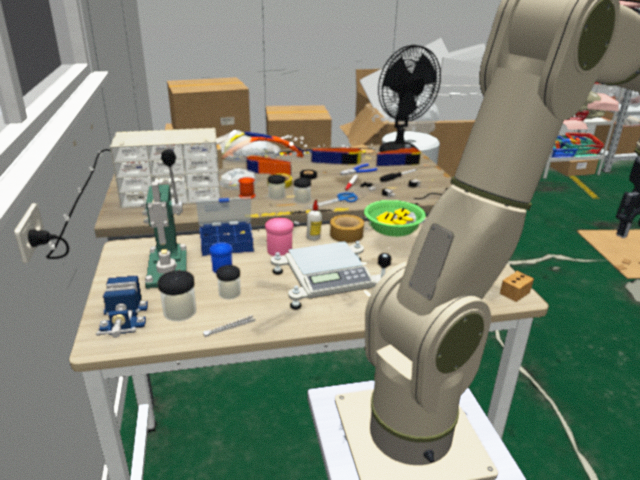

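View pics/top0.png

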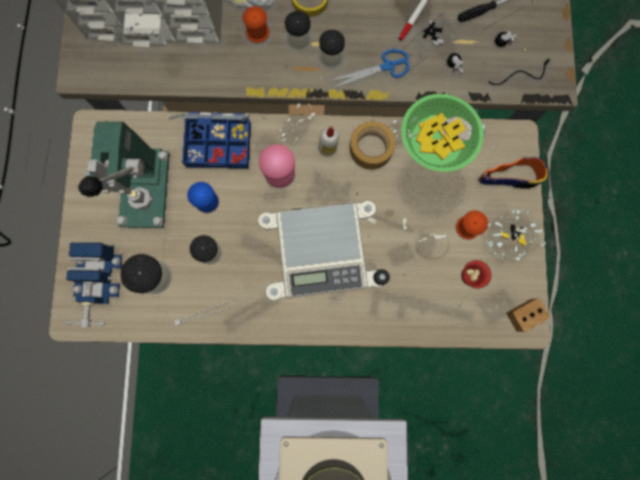

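```bash
cat > h.py <<'E'
from workcell import manip, viewer
import cv2, numpy as np
def cal(n):
    c=viewer.calibration(n); K=np.array([[c['fx'],0,c['cx']],[0,c['fy'],c['cy']],[0,0,1.]]); return K,c['dist'],c['R'],c['t']
def ray(n,u,v):
    K,D,R,t=cal(n); q=cv2.undistortPoints(np.array([[[u,v]]],float),K,D)[0,0]
    return -R.T@t, R.T@np.array([q[0],q[1],1.])
def onz(n,u,v,z):
    o,d=ray(n,u,v); return o+d*(z-o[2])/d[2]
def dep(n,u,v,dm):
    o,d=ray(n,u,v); return o+d*dm
def proj(n,X):
    K,D,R,t=cal(n); return cv2.projectPoints(np.array([X],float),cv2.Rodrigues(R)[0],t,K,D)[0][0,0]
def grab(tag):
    o={}
    for n in ("side","top"):
        p,d=viewer.camera(n); np.savez(f"pics/{n}{tag}.npz",p=p,d=d); cv2.imwrite(f"pics/{n}{tag}.png",p[:,:,::-1]); o[n]=(p,d)
    return o
def load(tag):
    return {n:(lambda z:(z['p'],z['d']))(np.load(f"pics/{n}{tag}.npz")) for n in ("side","top")}
def crop(img,x0,y0,w,h,s,f):
    cv2.imwrite(f,cv2.resize(img[y0:y0+h,x0:x0+w,::-1],None,fx=s,fy=s,interpolation=cv2.INTER_CUBIC))
E
python3 - <<'E'
from h import *
o=load("0")
a=cv2.resize(o['top'][0][180:320,100:500],None,fx=2,fy=2,interpolation=cv2.INTER_CUBIC)
b=cv2.resize(o['side'][0][200:350,90:490],None,fx=2,fy=2,interpolation=cv2.INTER_CUBIC)
cv2.imwrite("pics/crop0.png",np.vstack([a,b])[:,:,::-1])
# dark blobs, top
p,d=o['top']; hsv=cv2.cvtColor(p,cv2.COLOR_RGB2HSV)
m=((hsv[...,2]<75)&(hsv[...,1]<120)).astype(np.uint8)
m[:110]=0;m[345:]=0;m[:,:55]=0;m[:,550:]=0
n,l,s,c=cv2.connectedComponentsWithStats(m)
for i in range(1,n):
    if s[i,4]>60:
        dm=np.median(d[l==i]); print("top",s[i],c[i].round(1),dep('top',*c[i],dm).round(4))
p,d=o['side']; hsv=cv2.cvtColor(p,cv2.COLOR_RGB2HSV)
m=((hsv[...,2]<75)&(hsv[...,1]<120)).astype(np.uint8);m[:200]=0;m[345:]=0;m[:,:90]=0;m[:,420:]=0
n,l,s,c=cv2.connectedComponentsWithStats(m)
for i in range(1,n):
    if s[i,4]>30:
        dm=np.median(d[l==i]); print("side",s[i],c[i].round(1),dep('side',*c[i],dm).round(4))
E
```

```text
top [178 110 109   3 219] [239.9 110.6] [ 1.0478  0.3109 -0.3951]
top [326 110  80   6 382] [367.7 112. ] [ 1.0046 -0.1028 -0.2887]
top [505 110  45  58 653] [535.1 127. ] [ 1.1584 -0.8288 -0.7171]
top [ 117  123   39   53 1116] [135.4 150.6] [0.7019 0.4208 0.1505]
top [100 152   9  11  76] [103.8 156.4] [0.6674 0.4561 0.209 ]
top [183 163  66   6 112] [217.7 166.7] [0.7186 0.2823 0.0083]
top [111 170  21  21 244] [123.1 181.1] [0.6264 0.4256 0.1841]
top [ 79 172  30  25 436] [ 91.7 184.9] [0.5668 0.3975 0.3624]
top [479 174  59  15 234] [507.7 182.5] [ 0.689  -0.397   0.0312]
top [541 178   9  98 421] [546.3 219.1] [ 0.7814 -0.863  -0.7398]
top [190 236  28  26 568] [203.5 248.6] [0.5131 0.2885 0.0701]
top [ 120  255   42   38 1265] [140.7 273.4] [0.4541 0.409  0.0969]
top [374 270  15  15 131] [380.8 277. ] [ 0.4553 -0.0906  0.1076]
side [157 203  42  49 390] [171.9 232.3] [0.7012 0.4297 0.0915]
side [108 228  50  14 149] [135.  235.9] [ 0.9062  0.5592 -0.0146]
side [378 255  13  13 109] [384. 261.] [ 0.4452 -0.0874  0.0969]
side [216 265  23  16 281] [227.6 273. ] [0.502  0.2928 0.0691]
side [146 271  48  24 714] [174.7 282.5] [0.4401 0.4144 0.0945]
```

View pics/crop0.png

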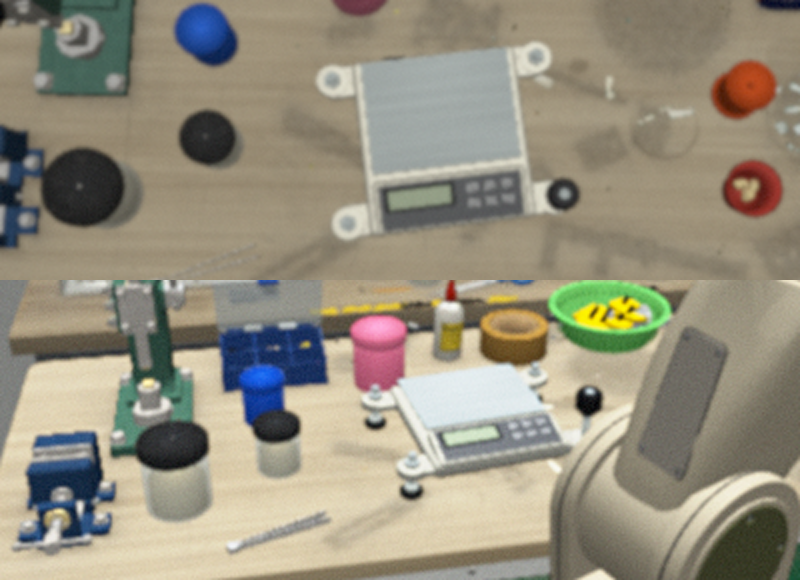

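```bash
cat >> h.py <<'E'
def cloud(n,d):
    K,D,R,t=cal(n); v,u=np.mgrid[0:480,0:640]
    q=cv2.undistortPoints(np.stack([u,v],-1).reshape(-1,1,2).astype(float),K,D).reshape(480,640,2)
    P=np.dstack([q,np.ones((480,640))])*d[...,None]
    return (P-t)@R
def fit(P):
    # z = a x + b y + c, robust
    w=np.ones(len(P),bool)
    for _ in range(6):
        A=np.c_[P[w,:2],np.ones(w.sum())]; x=np.linalg.lstsq(A,P[w,2],rcond=None)[0]
        r=P[:,2]-P[:,:2]@x[:2]-x[2]; s=max(1.48*np.median(abs(r[w])),3e-4); w=abs(r)<2.5*s
    return x,s,w.sum()
E
python3 - <<'E'
from h import *
o=load("0")
for n in o:
    C=cloud(n,o[n][1]); hsv=cv2.cvtColor(o[n][0],cv2.COLOR_RGB2HSV)
    # pan: grey-blue low saturation at height 50-75mm
    m=(C[...,2]>.05)&(C[...,2]<.08)&(C[...,0]>.42)&(C[...,0]<.68)&(C[...,1]>-.1)&(C[...,1]<.16)
    P=C[m]; print(n,len(P)); 
    cv2.imwrite(f"pics/m_{n}.png",(m*255).astype(np.uint8))
    t=(abs(C[...,2])<.02)&(C[...,0]>.38)&(C[...,0]<.72)&(C[...,1]>-.2)&(C[...,1]<.3)
    print("table",fit(C[t]))
    print("depth noise z sample",C[230:234,315:319,2] if n=='top' else C[262:266,320:324,2])
print("jar",onz('top',203.5,248.6,.069),"knob",onz('top',380.8,277,.107), onz('side',384,261,.095))
E
```

```text
side 3078
table (array([ 1.90849869e-03,  5.53940871e-04, -3.85841224e-05]), np.float64(0.001575149108796932), np.int64(5922))
depth noise z sample [[0.06374788 0.06323732 0.06165289 0.06323447]
 [0.06292724 0.06245187 0.06228514 0.06215947]
 [0.06114267 0.06329062 0.06212504 0.06210078]
 [0.06408787 0.06315289 0.06371954 0.06224847]]
top 6817
table (array([-0.000389  ,  0.00077202,  0.00145997]), np.float64(0.002001474332363168), np.int64(21207))
depth noise z sample [[0.06313954 0.06528422 0.06374661 0.06537111]
 [0.06415351 0.0631326  0.06577892 0.06474937]
 [0.06207684 0.06725594 0.06409106 0.06210772]
 [0.06427165 0.0625136  0.06455155 0.06915797]]
jar [0.5131859  0.28888091 0.069     ] knob [ 0.45545741 -0.0907324   0.107     ] [ 0.4484906  -0.08859998  0.095     ]
```

Run:
```python
from h import *
o=load("0")
crop(o['top'][0],250,190,160,120,5,"pics/ct.png")
crop(o['side'][0],260,230,160,90,5,"pics/cs.png")
```

```text
(no output)
```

View pics/ct.png

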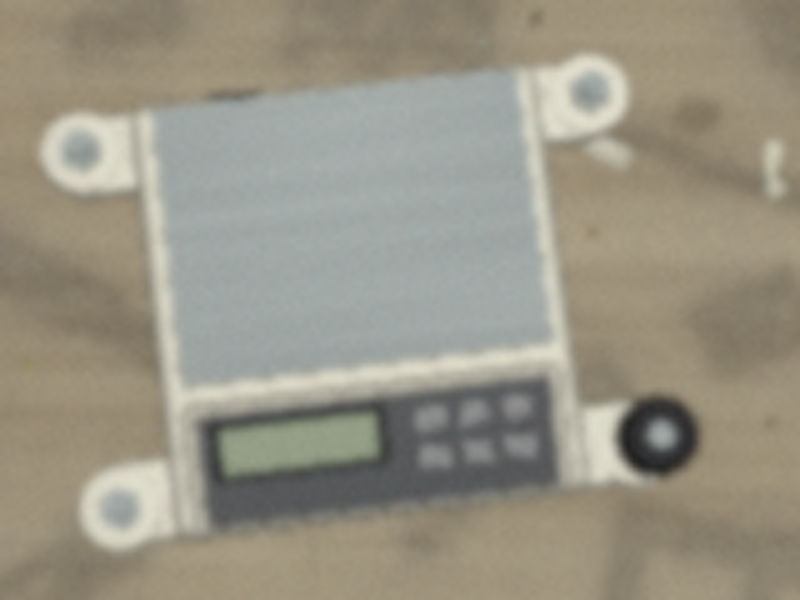

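View pics/cs.png

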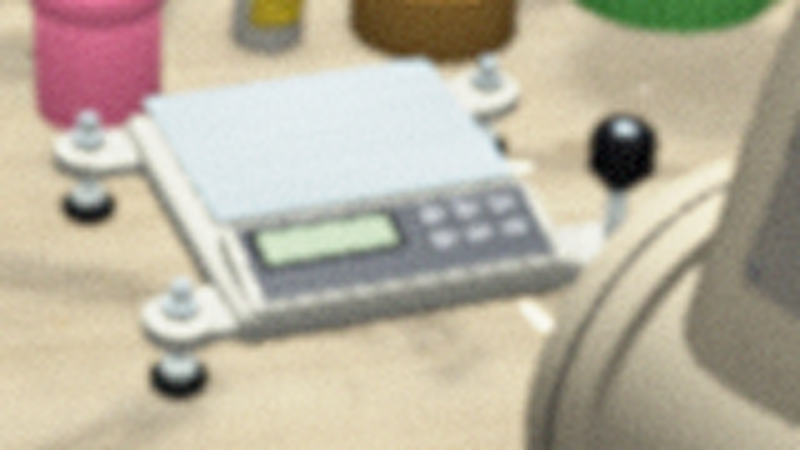

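```bash
cat >> h.py <<'E'
def tri(ut,vt,us,vs):
    o1,d1=ray('top',ut,vt);o2,d2=ray('side',us,vs)
    A=np.c_[d1,-d2]; s=np.linalg.lstsq(A,o2-o1,rcond=None)[0]
    p,q=o1+s[0]*d1,o2+s[1]*d2
    return (p+q)/2,np.linalg.norm(p-q)
def tilt(o,c,yaw,verbose=True):
    """pan plane slope along scale x and y, relative to table plane, each camera. c=pan centre xy"""
    ex=np.array([np.cos(yaw),np.sin(yaw)]);ey=np.array([-ex[1],ex[0]]);res={}
    for n in o:
        C=cloud(n,o[n][1]); L=(C[...,:2]-c); lx=L@ex; ly=L@ey
        m=(abs(lx)<.05)&(abs(ly)<.07)&(abs(C[...,2]-.064)<.013)
        # local coordinates so that coefficients are slopes along scale axes
        Q=np.c_[lx[m],ly[m],C[m][:,2]]; x,s,k=fit(Q)
        t=(abs(C[...,2])<.01)&(abs(lx)<.17)&(abs(ly)<.25)&((abs(ly)>.15)|(abs(lx)>.16))
        T=np.c_[lx[t],ly[t],C[t][:,2]]; xt,st,kt=fit(T)
        res[n]=(x,xt,k,kt)
        if verbose: print(n,"pan slope mrad",(x[:2]*1e3).round(1),"z",(x[2]*1e3).round(2),"table",(xt[:2]*1e3).round(1),(xt[2]*1e3).round(2),"n",k,kt,"s",s)
    return res
E
python3 - <<'E'
from h import *
o=load("0")
print("knob",tri(381.4,277.2,384.4,260))
for nm,a,b in (("RL",(266.4,220),(277.6,256.4)),("RR",(368,208.4),(357.4,244)),("FL",(274,291.6),(296,290))): print(nm,tri(*a,*b))
RL=tri(266.4,220,277.6,256.4)[0];RR=tri(368,208.4,357.4,244)[0];FL=tri(274,291.6,296,290)[0]
print("sizes",np.linalg.norm(RL-RR),np.linalg.norm(RL-FL))
yaw=np.arctan2(*(RL-FL)[1::-1]); yaw2=np.arctan2(*(RL-RR)[1::-1])-np.pi/2; print(yaw,yaw2)
yw=(yaw+yaw2*1.4)/2.4; ex=np.array([np.cos(yw),np.sin(yw)]);ey=np.array([-ex[1],ex[0]])
O=((RR+FL)/2)[:2]; pc=O+.03*ex; print("scale",O,"pan",pc,"yaw",yw,"knob pred",O-.08*ex-.115*ey)
tilt(o,pc,yw)
# pan corners check
for u,v in ((152,110),(520,70),(552,345),(185,385)): print(onz('top',u/5+250,v/5+190,.062).round(4), end=' ')
print(np.mean([onz('top',u/5+250,v/5+190,.062) for u,v in ((152,110),(520,70),(552,345),(185,385))],0))
E
```

```text
knob (array([ 0.45664105, -0.09321044,  0.0927006 ]), np.float64(0.0013962422044108205))
RL (array([0.58234064, 0.15785354, 0.0564685 ]), np.float64(0.0019028793170557659))
RR (array([ 0.61389361, -0.06856732,  0.05565532]), np.float64(0.0007422907173882507))
FL (array([0.42461785, 0.13556177, 0.05122902]), np.float64(0.0014716852902286349))
sizes 0.22861026867856396 0.15937645487235622
0.14040511409303127 0.13846366298972157
scale [0.51925573 0.03349723] pan [0.54896525 0.03766191] yaw 0.13927260094943394 knob pred [ 0.45599497 -0.09149508]
side pan slope mrad [29.2 14.9] z 63.8 table [2.  0.3] 1.01 n 1031 3397 s 0.0013494796693078036
top pan slope mrad [31.  17.5] z 64.04 table [-0.7  0.8] 1.26 n 2815 12637 s 0.001878373182419727
[0.5997 0.1261 0.062 ] [ 0.6216 -0.037   0.062 ] [ 0.4983 -0.052   0.062 ] [0.4776 0.1076 0.062 ] [0.54930341 0.03615507 0.062     ]
```

Request:
move_arm([
  [0.02,-0.02,0,0,0,0,1],
  [0.04,-0.038,0.002,0,0,0,1],
  [0.04,-0.038,0.004,0,0,0,1],
  [0.04,-0.038,0.004,0,0,0,1],
  [0.04,-0.038,0.004,0,0,0,1],
  [0.04,-0.038,0.004,0,0,0,1],
  [0.04,-0.038,0.004,0,0,0,1],
  [0.04,-0.038,0.004,0,0,0,1],
  [0.04,-0.038,0.002,0,0,0,1],
  [0.04,-0.038,0,0,0,0,1],
])

```text
clock: 1.35
position: [0.4515, -0.0976, 0.2031]
ee_rot: [0.981, 0.193, -0.0, 0.0]
ft_force: [1.0, -1.4, 0.2]
grip_width: 1.0
```

```bash
cat >> h.py <<'E'
from scipy.spatial.transform import Rotation as Rt
def to(target,yaw=None):
    s=manip.get_obs(); R=Rt.from_quat(s['ee_rot']).as_matrix(); d=R.T@(np.array(target)-s['position'])
    print("t",round(s['clock'],2),"pos",s['position'].round(4),"tool delta",d.round(4),"yaw x",np.degrees(np.arctan2(R[1,0],R[0,0])).round(2),"zaxis",R[:,2].round(4),"q",s['joint_pos'].round(3),"F",s['ft_force'].round(1),"T",s['torque'].round(2),"grip",round(float(s['grip_width']),3))
E
python3 -c "
from h import *
to([.4565,-.0925,.15])"
```

```text
t 1.35 pos [ 0.4515 -0.0976  0.2031] tool delta [ 0.0065 -0.0029  0.0531] yaw x 22.26 zaxis [-2.e-04 -2.e-04 -1.e+00] q [ 0.642  0.02  -0.528  1.887  0.011  1.238 -1.072] F [ 1.  -1.4  0.2] T [-0.05  0.01  0.06] grip 1.0
```

Request:
move_arm([
  [0.0065,-0.0029,0.01,0,0,0,1],
  [0,0,0,0,0,-10.5,1],
  [0,0,0,0,0,-10.5,1],
  [0,0,0,0,0,-10.5,1],
  [0,0,0,0,0,-10.5,1],
  [0,0,0,0,0,-10.5,1],
  [0,0,0,0,0,-10.5,1],
  [0,0,0,0,0,-10.5,1],
  [0,0,0,0,0,-10.5,1],
  [0,0,0,0,0,-10.5,1],
])

```text
clock: 2.6
position: [0.4557, -0.0952, 0.1927]
ee_rot: [0.522, 0.853, -0.0, -0.0]
ft_force: [0.5, -0.7, 0.7]
grip_width: 0.999
```

Request:
move_arm([
  [0,0,0,0,0,-10.5,1],
  [0,0,0,0,0,-10.5,1],
  [0,0,0,0,0,-10.5,1],
  [0,0,0,0,0,-10.5,1],
  [0,0,0,0,0,-10.5,1],
  [0,0,0,0,0,-10.5,1],
  [0,0,0,0,0,0,1],
  [0,0,0,0,0,0,1],
])

```text
clock: 3.6
position: [0.456, -0.0946, 0.1931]
ee_rot: [0.004, 1.0, -0.0, -0.0]
ft_force: [-0.0, 0.5, 0.0]
grip_width: 1.003
```

```bash
python3 -c "
from h import *
to([.4562,-.0922,.105]); grab('1')
o=load('1'); crop(o['side'][0],300,160,160,120,5,'pics/c1.png')
"
```

```text
t 3.6 pos [ 0.456  -0.0946  0.1931] tool delta [-0.0002  0.0024  0.0881] yaw x 179.5 zaxis [-4.e-04 -0.e+00 -1.e+00] q [ 0.693  0.043 -0.594  1.889  0.025  1.218  1.653] F [-0.   0.5  0. ] T [ 0.02  0.09 -0.  ] grip 1.003
```

View pics/side1.png

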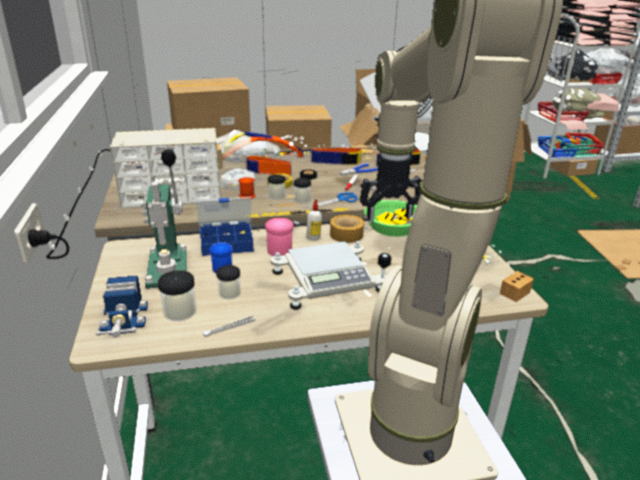

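View pics/top1.png

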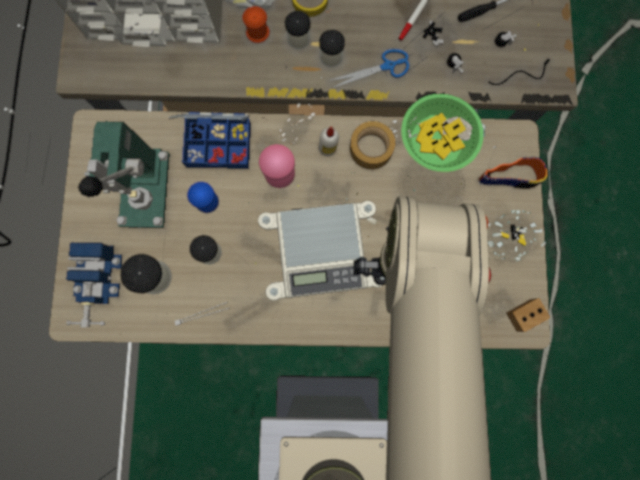

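Request:
move_arm([
  [0,0.0024,0.03,0,0,0,1],
  [0,0,0.035,0,0,0,1],
  [0,0,0.03,0,0,0,1],
  [0,0,0.017,0,0,0,1],
  [0,0,0.01,0,0,0,1],
  [0,0,0,0,0,0,1],
  [0,0,0,0,0,0,1],
], force=25)

```text
clock: 4.58
position: [0.4569, -0.0919, 0.0722]
ee_rot: [0.002, 1.0, -0.0, 0.001]
ft_force: [0.4, -0.0, 0.9]
grip_width: 0.997
```

```bash
python3 -c "
from h import *
to([.4562,-.0922,.072]); grab('2')
o=load('2'); a=o['side'][0][200:320,310:470];b=o['top'][0][220:320,320:440]
crop(o['side'][0],310,200,160,120,4,'pics/c2.png')
"
```

```text
t 4.58 pos [ 0.4569 -0.0919  0.0722] tool delta [ 0.0007 -0.0003  0.0002] yaw x 179.77 zaxis [ 1.3e-03 -5.0e-04 -1.0e+00] q [ 0.656  0.197 -0.594  2.02   0.134  0.96   1.56 ] F [ 0.4 -0.   0.9] T [-0.    0.02  0.03] grip 0.997
```

View pics/c2.png

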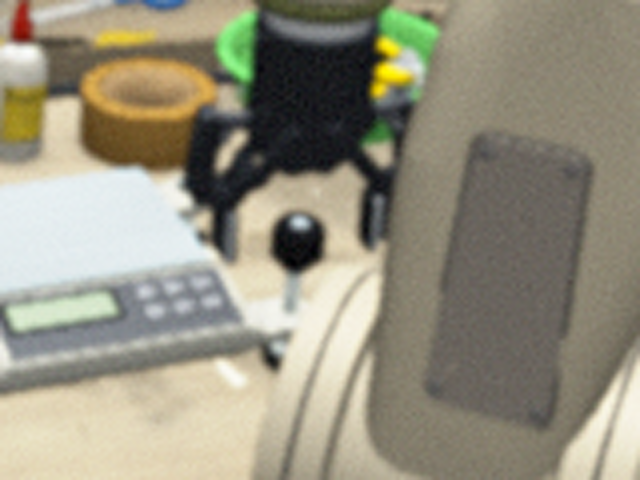

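The knob sits midway between the open fingers (crop, knob at about (297,240), fingers at 225 and 375). Closing now.

Request:
move_arm([
  [0,0,0,0,0,0,0.2],
  [0,0,0,0,0,0,0],
  [0,0,0,0,0,0,-0.3],
  [0,0,0,0,0,0,-0.6],
  [0,0,0,0,0,0,-0.6],
  [0,0,0,0,0,0,-0.6],
  [0,0,0,0,0,0,-0.6],
], force=25)

```text
clock: 5.55
position: [0.4564, -0.0918, 0.0715]
ee_rot: [0.002, 1.0, -0.0, 0.0]
ft_force: [-0.8, -0.7, 4.9]
grip_width: 0.389
```

```bash
python3 -c "
from h import *
to([.4562,-.0922,.072])
"
```

```text
t 5.55 pos [ 0.4564 -0.0918  0.0715] tool delta [ 0.0002 -0.0004 -0.0005] yaw x 179.78 zaxis [ 3.e-04 -2.e-04 -1.e+00] q [ 0.656  0.197 -0.594  2.021  0.135  0.96   1.56 ] F [-0.8 -0.7  4.9] T [0.02 0.25 0.03] grip 0.389
```

Request:
move_arm([
  [0,0,0,0,0,9,-0.6],
  [0,0,0,0,0,9,-0.6],
  [0,0,0,0,0,9,-0.6],
  [0,0,0,0,0,9,-0.6],
  [0,0,0,0,0,9,-0.6],
  [0,0,0,0,0,9,-0.6],
  [0,0,0,0,0,9,-0.6],
  [0,0,0,0,0,9,-0.6],
  [0,0,0,0,0,9,-0.6],
  [0,0,0,0,0,0,-0.6],
])

```text
clock: 6.8
position: [0.4573, -0.091, 0.0715]
ee_rot: [0.65, 0.76, 0.001, 0.001]
ft_force: [5.3, 3.8, -0.6]
grip_width: 0.393
```

```bash
python3 -c "
from h import *
to([.4562,-.0922,.072]); o=grab('3'); tilt(o,np.array([.549,.0372]),.1393)
crop(o['side'][0],260,200,200,120,4,'pics/c3.png')
"
```

```text
t 6.8 pos [ 0.4573 -0.091   0.0715] tool delta [-0.001  -0.0012 -0.0005] yaw x 98.87 zaxis [ 2.e-03  7.e-04 -1.e+00] q [ 0.516  0.179 -0.445  2.027  0.093  0.953  0.178] F [ 5.3  3.8 -0.6] T [ 0.86 -1.08 -0.05] grip 0.393
side pan slope mrad [17.4  9.7] z 63.55 table [1.8 0.2] 0.98 n 1030 3177 s 0.0015721129646278555
top pan slope mrad [17.2  9.8] z 63.83 table [-0.5  0.7] 1.34 n 2814 9196 s 0.0017960476218011566
```

View pics/c3.png

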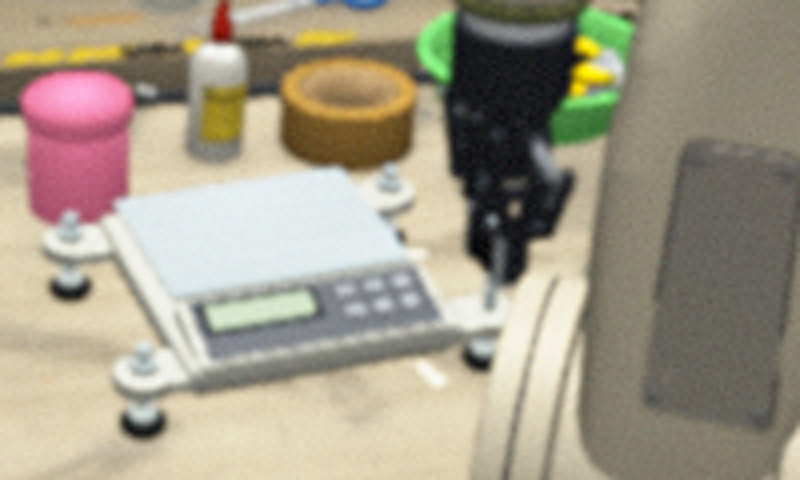

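Request:
move_arm([
  [0,0,0,0,0,9,-0.6],
  [0,0,0,0,0,9,-0.6],
  [0,0,0,0,0,9,-0.6],
  [0,0,0,0,0,9,-0.6],
  [0,0,0,0,0,9,-0.6],
  [0,0,0,0,0,9,-0.6],
  [0,0,0,0,0,9,-0.6],
  [0,0,0,0,0,9,-0.6],
  [0,0,0,0,0,9,-0.6],
  [0,0,0,0,0,0,-0.6],
])

```text
clock: 8.15
position: [0.4575, -0.0906, 0.0715]
ee_rot: [0.988, 0.156, 0.001, -0.0]
ft_force: [6.4, 4.8, 0.0]
grip_width: 0.387
```

```bash
python3 -c "
from h import *
to([.4562,-.0922,.072]); o=grab('4'); tilt(o,np.array([.549,.0372]),.1393)
"
```

```text
t 8.15 pos [ 0.4575 -0.0906  0.0715] tool delta [-0.0017  0.0011 -0.0005] yaw x 17.94 zaxis [ 0.0023  0.0011 -1.    ] q [ 0.392  0.166 -0.312  2.033  0.061  0.948 -1.21 ] F [6.4 4.8 0. ] T [ 1.23 -1.18 -0.08] grip 0.387
side pan slope mrad [11.6  2.2] z 63.23 table [1.9 0.2] 1.02 n 1020 3063 s 0.0014622145352263202
top pan slope mrad [9.5 1.7] z 63.6 table [-0.8  0.6] 1.32 n 2787 9170 s 0.001756737575885789
```

Request:
move_arm([
  [0,0,0,0,0,9,-0.6],
  [0,0,0,0,0,9,-0.6],
  [0,0,0,0,0,9,-0.6],
  [0,0,0,0,0,9,-0.6],
  [0,0,0,0,0,9,-0.6],
  [0,0,0,0,0,9,-0.6],
  [0,0,0,0,0,9,-0.6],
  [0,0,0,0,0,0,-0.6],
])

```text
clock: 9.25
position: [0.4577, -0.0905, 0.0715]
ee_rot: [0.924, -0.383, 0.001, -0.001]
ft_force: [6.7, 5.7, -1.7]
grip_width: 0.392
```

```bash
python3 -c "
from h import *
to([.4562,-.0922,.072]); o=grab('5'); tilt(o,np.array([.549,.0372]),.1393)
"
```

```text
t 9.25 pos [ 0.4577 -0.0905  0.0715] tool delta [ 0.0002  0.0023 -0.0005] yaw x -45.05 zaxis [ 0.0027  0.0011 -1.    ] q [ 0.301  0.159 -0.216  2.038  0.04   0.946 -2.293] F [ 6.7  5.7 -1.7] T [ 1.25 -1.48 -0.02] grip 0.392
side pan slope mrad [-0.  -4.5] z 63.22 table [1.8 0.1] 0.98 n 1008 3140 s 0.001459295850899387
top pan slope mrad [-1.  -2.3] z 63.41 table [0.1 0.8] 1.26 n 2810 9148 s 0.0018812885618511527
```

Request:
move_arm([
  [0,0,0,0,0,0,0.2],
  [0,0,0,0,0,0,1],
  [0,0,0,0,0,0,1],
  [0,0,0,0,0,0,1],
  [0,0,0,0,0,0,1],
  [0,0,0,0,0,0,1],
])

```text
clock: 10.1
position: [0.4563, -0.0918, 0.0713]
ee_rot: [0.923, -0.384, 0.0, 0.0]
ft_force: [0.6, -0.1, -0.4]
grip_width: 1.0
```

```bash
python3 -c "
from h import *
to([.4562,-.0922,.072]); o=grab('6'); tilt(o,np.array([.549,.0372]),.1393)
o=grab('6b'); tilt(o,np.array([.549,.0372]),.1393)
crop(o['side'][0],260,200,200,120,4,'pics/c6.png')
"
```

```text
t 10.1 pos [ 0.4563 -0.0918  0.0713] tool delta [ 0.0002  0.0003 -0.0007] yaw x -45.22 zaxis [ 0.e+00 -1.e-04 -1.e+00] q [ 0.302  0.159 -0.215  2.039  0.042  0.948 -2.294] F [ 0.6 -0.1 -0.4] T [ 0.04 -0.05  0.02] grip 1.0
side pan slope mrad [ 2.5 -3.4] z 63.08 table [2.1 0.3] 1.0 n 1018 3258 s 0.0014445719930060012
top pan slope mrad [-1.  -1.9] z 63.39 table [-0.5  0.6] 1.31 n 2810 9147 s 0.001897989271361582
side pan slope mrad [ 3.9 -3.3] z 63.1 table [ 1.6 -0.2] 0.95 n 995 3282 s 0.0013222345268875816
top pan slope mrad [ 0.3 -1.4] z 63.38 table [-0.6  0.9] 1.26 n 2803 9189 s 0.0017796507028579604
```

View pics/c6.png

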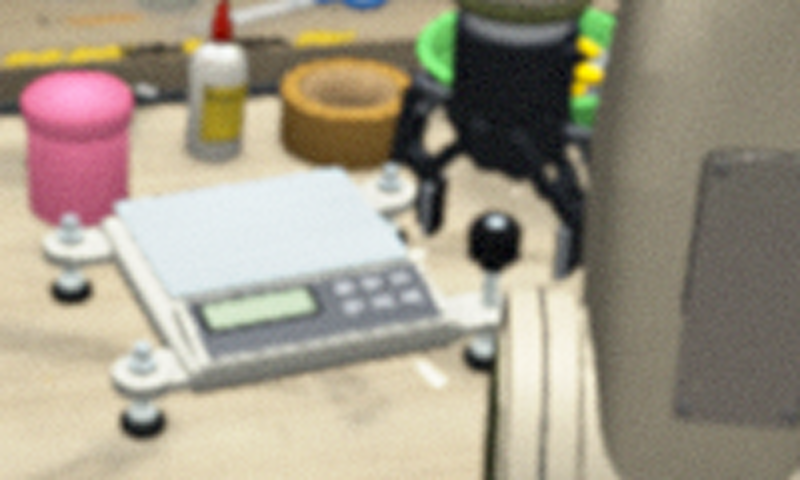

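Request:
move_arm([
  [0,0,-0.02,0,0,0,1],
  [0,0,-0.04,0,0,0,1],
  [0,0,-0.04,0,0,-8,1],
  [0,0,-0.03,0,0,-10.5,1],
  [0,0,0,0,0,-10.5,1],
  [0,0,0,0,0,-10.5,1],
  [0,0,0,0,0,-10.5,1],
  [0,0,0,0,0,-10.5,1],
  [0,0,0,0,0,-10.5,1],
  [0,0,0,0,0,-10.5,1],
])

```text
clock: 11.55
position: [0.4562, -0.0918, 0.2013]
ee_rot: [0.949, 0.314, -0.0, 0.0]
ft_force: [0.3, -0.1, -0.4]
grip_width: 1.003
```

Request:
move_arm([
  [0,0,0,0,0,-10.5,1],
  [0,0,0,0,0,-10.5,1],
  [0,0,0,0,0,-10.5,1],
  [0,0,0,0,0,-10.5,1],
  [0,0,0,0,0,-10.5,1],
  [0,0,0,0,0,-10.5,1],
  [0,0,0,0,0,-10.5,1],
  [0,0,0,0,0,-10.5,1],
  [0,0,0,0,0,-10.5,1],
  [0,0,0,0,0,-10.5,1],
])

```text
clock: 12.8
position: [0.4562, -0.0918, 0.2013]
ee_rot: [0.329, 0.944, -0.0, -0.0]
ft_force: [0.4, 0.7, 0.5]
grip_width: 0.996
```

```bash
python3 -c "
from h import *
to([.513,.289,.2]); o=grab('7'); tilt(o,np.array([.549,.0372]),.1393)
# jar: both views
p=o['top'][0];hsv=cv2.cvtColor(p,cv2.COLOR_RGB2HSV);m=((hsv[...,2]<75)&(hsv[...,1]<120)).astype(np.uint8)[230:270,180:225]
c=cv2.findContours(m,0,2)[0];c=max(c,key=cv2.contourArea);print(cv2.minEnclosingCircle(c),cv2.fitEllipse(c))
b=onz('top',204.9,196.5,.07);print('blue',b)
crop(p,100,160,160,150,4,'pics/c7.png')
"
```

```text
t 12.8 pos [ 0.4562 -0.0918  0.2013] tool delta [0.1919 0.3338 0.0012] yaw x 141.63 zaxis [-0.e+00 -1.e-04 -1.e+00] q [ 0.34   0.014 -0.241  1.895  0.004  1.233  0.999] F [0.4 0.7 0.5] T [-0.07  0.04  0.03] grip 0.996
side pan slope mrad [ 1.9 -3.2] z 63.16 table [ 2.  -0.1] 1.02 n 1010 3634 s 0.0014908529704635923
top pan slope mrad [ 0.9 -1.5] z 63.37 table [-0.5  0.7] 1.26 n 2786 8396 s 0.0017546728861837424
((23.5, 18.5), 13.729630470275879) ((23.513307571411133, 18.57906723022461), (25.416873931884766, 27.160879135131836), 109.62059783935547)
blue [0.62913637 0.29260938 0.07      ]
```

View pics/c7.png

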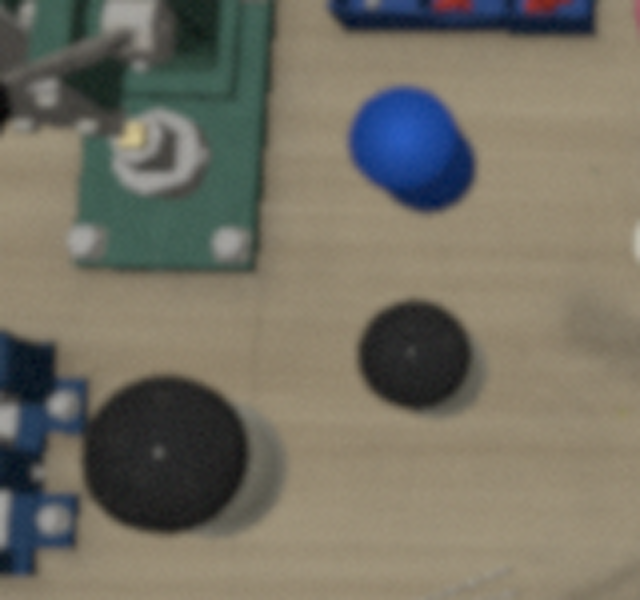

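Black-lidded jars on this bench: top view (141,273), about 87 mm wide and 97 mm high, and (204,248), about 58 mm wide and 70 mm high. The second one fits, since it is the smaller black one. The enlarged crop confirms it at (415,354).

Request:
move_arm([
  [0.01,0.017,0,0,0,0,1],
  [0.024,0.042,0,0,0,0,1],
  [0.024,0.042,0,0,0,0,1],
  [0.024,0.042,0,0,0,0,1],
  [0.024,0.042,0,0,0,0,1],
  [0.024,0.042,0,0,0,0,1],
  [0.024,0.042,0,0,0,0,1],
  [0.024,0.042,0.02,0,0,0,1],
  [0.014,0.023,0.03,0,0,0,1],
  [0,0,0,0,0,0,1],
])

```text
clock: 14.15
position: [0.5135, 0.2905, 0.1487]
ee_rot: [0.332, 0.943, -0.001, -0.002]
ft_force: [0.8, -0.9, 0.5]
grip_width: 1.0
```

```bash
python3 -c "
from h import *
to([.513,.2885,.012]); o=grab('8')
a=cv2.resize(o['side'][0][180:330,140:340],None,fx=4,fy=4,interpolation=cv2.INTER_CUBIC);cv2.imwrite('pics/c8.png',a[:,:,::-1])
"
```

```text
t 14.15 pos [0.5135 0.2905 0.1487] tool delta [-0.0013 -0.0015  0.1367] yaw x 141.22 zaxis [-4.4e-03 -8.0e-04 -1.0e+00] q [-0.156  0.368 -0.535  1.635  0.196  1.197  0.159] F [ 0.8 -0.9  0.5] T [-0.02  0.    0.01] grip 1.0
```

View pics/c8.png

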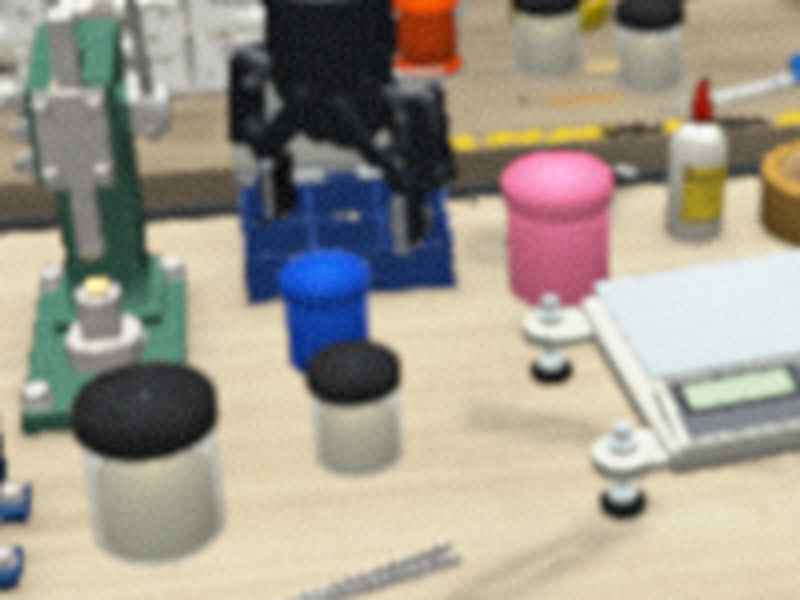

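Request:
move_arm([
  [-0.0013,-0.0015,0.03,0,0,0,1],
  [0,0,0.035,0,0,0,1],
  [0,0,0.03,0,0,0,1],
  [0,0,0.02,0,0,0,1],
  [0,0,0.015,0,0,0,1],
  [0,0,0.006,0,0,0,1],
  [0,0,0,0,0,0,1],
  [0,0,0,0,0,0,1],
])

```text
clock: 15.25
position: [0.516, 0.2873, 0.0161]
ee_rot: [0.332, 0.943, 0.0, 0.0]
ft_force: [0.5, -0.1, 0.5]
grip_width: 1.005
```

```bash
python3 -c "
from h import *
to([.513,.2885,.012]); o=grab('9')
a=cv2.resize(o['side'][0][180:330,140:340],None,fx=4,fy=4,interpolation=cv2.INTER_CUBIC);cv2.imwrite('pics/c9.png',a[:,:,::-1])
"
```

```text
t 15.25 pos [0.516  0.2873 0.0161] tool delta [ 0.0031 -0.0009  0.0041] yaw x 141.27 zaxis [ 1.2e-03  5.0e-04 -1.0e+00] q [-0.189  0.518 -0.491  1.742  0.291  0.953  0.099] F [ 0.5 -0.1  0.5] T [ 0.   -0.02  0.02] grip 1.005
```

View pics/c9.png

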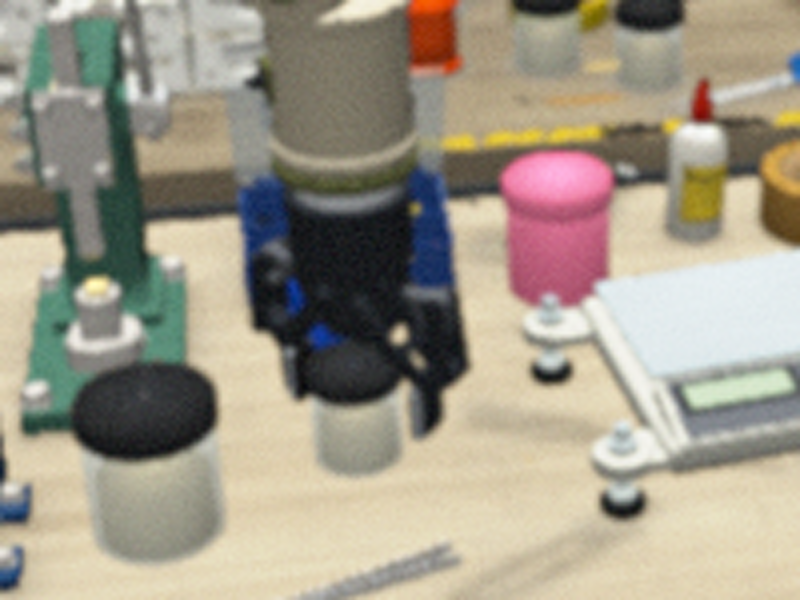

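Request:
move_arm([
  [0.003,-0.001,0.004,0,0,0,1],
  [0,0,0,0,0,0,0.4],
  [0,0,0,0,0,0,0.1],
  [0,0,0,0,0,0,-0.2],
  [0,0,0,0,0,0,-0.2],
  [0,0,0,0,0,0,-0.2],
], force=30)

```text
clock: 16.1
position: [0.5136, 0.2894, 0.0125]
ee_rot: [0.331, 0.943, 0.001, 0.001]
ft_force: [2.3, 3.5, 4.1]
grip_width: 0.695
```

Request:
move_arm([
  [0,0,-0.015,0,0,0,-0.2],
  [0,0,-0.03,0,0,0,-0.2],
  [0,0,-0.035,0,0,0,-0.2],
  [0,0,-0.035,0,0,0,-0.2],
  [0,0,-0.025,0,0,0,-0.2],
  [0,0,0,0,0,0,-0.2],
  [0,0,0,0,0,0,-0.2],
])

```text
clock: 16.98
position: [0.5121, 0.2875, 0.1505]
ee_rot: [0.332, 0.943, -0.001, -0.0]
ft_force: [0.3, 0.4, -1.8]
grip_width: 0.696
```

```bash
python3 -c "
from h import *
to([.549,.037,.15]); o=grab('10')
a=cv2.resize(o['side'][0][150:330,140:380],None,fx=3.3,fy=3.3,interpolation=cv2.INTER_CUBIC);cv2.imwrite('pics/c10.png',a[:,:,::-1])
tilt(o,np.array([.549,.0372]),.1393)
"
```

```text
t 16.98 pos [0.5121 0.2875 0.1505] tool delta [-0.1855 -0.1723  0.0007] yaw x 141.27 zaxis [-1.e-03 -9.e-04 -1.e+00] q [-0.15   0.359 -0.537  1.643  0.194  1.195  0.163] F [ 0.3  0.4 -1.8] T [-0.03  0.05 -0.02] grip 0.696
side pan slope mrad [ 1.1 -4.2] z 63.16 table [ 1.7 -0.1] 0.97 n 1006 3522 s 0.0014444796636199889
top pan slope mrad [-0.1 -3.5] z 63.48 table [-0.2  0.6] 1.28 n 2807 10865 s 0.0018829295969796723
```

View pics/c10.png

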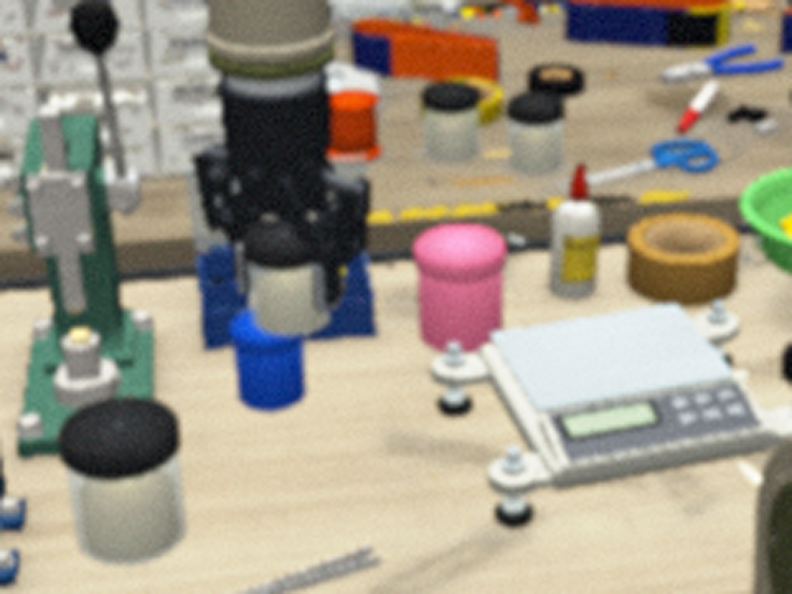

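Request:
move_arm([
  [-0.01,-0.009,0,0,0,0,-0.2],
  [-0.025,-0.023,0,0,0,0,-0.2],
  [-0.03,-0.028,0,0,0,0,-0.2],
  [-0.03,-0.028,0,0,0,0,-0.2],
  [-0.03,-0.028,0,0,0,0,-0.2],
  [-0.03,-0.028,0,0,0,0,-0.2],
  [-0.02,-0.019,0,0,0,0,-0.2],
  [-0.0105,-0.0093,0,0,0,0,-0.2],
  [0,0,0.02,0,0,0,-0.2],
  [0,0,0,0,0,0,-0.2],
])

```text
clock: 18.32
position: [0.5483, 0.0377, 0.1299]
ee_rot: [0.331, 0.944, -0.0, -0.001]
ft_force: [0.2, 1.2, -1.2]
grip_width: 0.697
```

```bash
python3 -c "
from h import *
a=load('0')['top'][0];b=load('10')['top'][0]
f=lambda p:cv2.cvtColor(p,cv2.COLOR_RGB2GRAY)[195:305,250:365].astype(np.float32)
print('shift px',cv2.phaseCorrelate(f(a),f(b),cv2.createHanningWindow((115,110),cv2.CV_32F)))
for n,(u,v),w in (('RL',(266.4,220),14),('FL',(274,291.6),14),('RR',(368,208.4),12)):
  u,v=int(u),int(v);g=lambda p,w:cv2.cvtColor(p,cv2.COLOR_RGB2GRAY)[v-w:v+w,u-w:u+w]
  r=cv2.matchTemplate(g(b,w+5),g(a,w),5);print(n,np.array(cv2.minMaxLoc(r)[3])-5,r.max())
to([.549,.037,.075]); o=grab('11')
a=cv2.resize(o['side'][0][150:330,220:460],None,fx=3.3,fy=3.3,interpolation=cv2.INTER_CUBIC);cv2.imwrite('pics/c11.png',a[:,:,::-1])
"
```

```text
shift px ((-0.24417484027951986, -0.3555430176724528), 0.9400443787044949)
RL [0 0] 0.9922507
FL [0 0] 0.9760122
RR [0 0] 0.99471474
t 18.32 pos [0.5483 0.0377 0.1299] tool delta [-0.0011 -0.      0.0549] yaw x 141.31 zaxis [-2.9e-03  1.0e-04 -1.0e+00] q [ 0.209  0.281 -0.416  1.767  0.124  1.123  0.648] F [ 0.2  1.2 -1.2] T [ 0.04  0.02 -0.05] grip 0.697
```

View pics/c11.png

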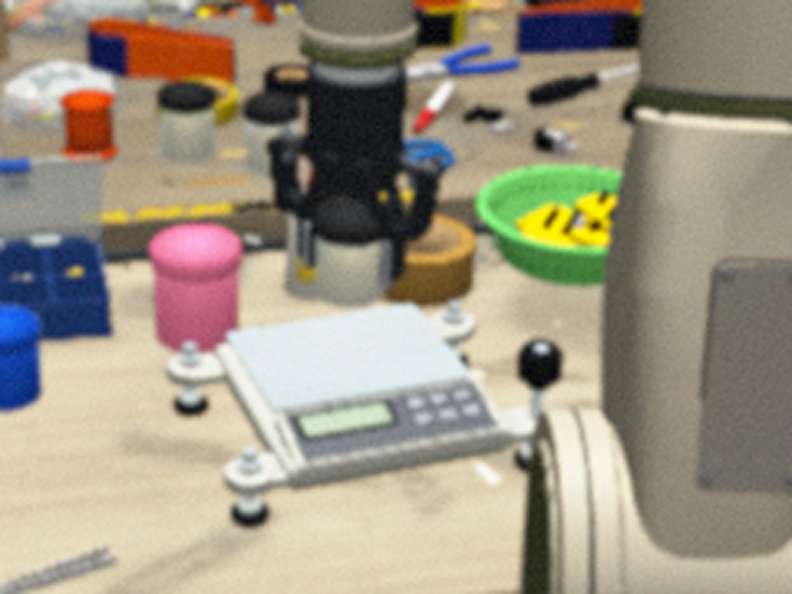

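Request:
move_arm([
  [-0.001,0,0.012,0,0,0,-0.2],
  [0,0,0.014,0,0,0,-0.2],
  [0,0,0.012,0,0,0,-0.2],
  [0,0,0.008,0,0,0,-0.2],
  [0,0,0.004,0,0,0,-0.2],
  [0,0,0,0,0,0,-0.2],
  [0,0,0,0,0,0,-0.2],
])

```text
clock: 19.3
position: [0.5506, 0.037, 0.0817]
ee_rot: [0.332, 0.943, 0.0, 0.0]
ft_force: [0.1, 0.3, -0.6]
grip_width: 0.695
```

Request:
move_arm([
  [0,0,0.001,0,0,0,-0.2],
  [0,0,0.001,0,0,0,-0.2],
  [0,0,0.001,0,0,0,-0.2],
  [0,0,0,0,0,0,-0.2],
])

```text
clock: 19.8
position: [0.5502, 0.0369, 0.0782]
ee_rot: [0.332, 0.943, -0.0, -0.0]
ft_force: [-0.6, -0.4, -1.0]
grip_width: 0.697
```

Request:
move_arm([
  [0,0,0.001,0,0,0,-0.2],
  [0,0,0.001,0,0,0,-0.2],
  [0,0,0.001,0,0,0,-0.2],
  [0,0,0,0,0,0,-0.2],
  [0,0,0,0,0,0,-0.2],
])

```text
clock: 20.42
position: [0.5503, 0.0369, 0.0753]
ee_rot: [0.332, 0.943, -0.0, 0.0]
ft_force: [-0.8, 0.3, -0.8]
grip_width: 0.697
```

Request:
move_arm([
  [0,0,0.0008,0,0,0,-0.2],
  [0,0,0.0007,0,0,0,-0.2],
  [0,0,0,0,0,0,-0.2],
  [0,0,0,0,0,0,-0.2],
])

```text
clock: 20.92
position: [0.5505, 0.0369, 0.0746]
ee_rot: [0.332, 0.943, -0.0, 0.0]
ft_force: [-3.0, -0.3, 6.3]
grip_width: 0.698
```

Request:
move_arm([
  [0,0,-0.0005,0,0,0,-0.2],
  [0,0,0,0,0,0,0.45],
  [0,0,0,0,0,0,0.7],
  [0,0,0,0,0,0,1],
  [0,0,0,0,0,0,1],
  [0,0,0,0,0,0,1],
])

```text
clock: 21.68
position: [0.5503, 0.0369, 0.0743]
ee_rot: [0.332, 0.943, -0.0, 0.0]
ft_force: [0.5, -1.0, -0.6]
grip_width: 0.998
```

```bash
python3 -c "
from h import *
to([.549,.037,.2]); o=grab('12')
a=cv2.resize(o['side'][0][150:330,220:460],None,fx=3.3,fy=3.3,interpolation=cv2.INTER_CUBIC);cv2.imwrite('pics/c12.png',a[:,:,::-1])
"
```

```text
t 21.68 pos [0.5503 0.0369 0.0743] tool delta [ 0.001  -0.0007 -0.1257] yaw x 141.28 zaxis [ 0.e+00 -1.e-04 -1.e+00] q [ 0.197  0.347 -0.405  1.814  0.159  1.013  0.624] F [ 0.5 -1.  -0.6] T [ 0.   -0.05 -0.03] grip 0.998
```

View pics/c12.png

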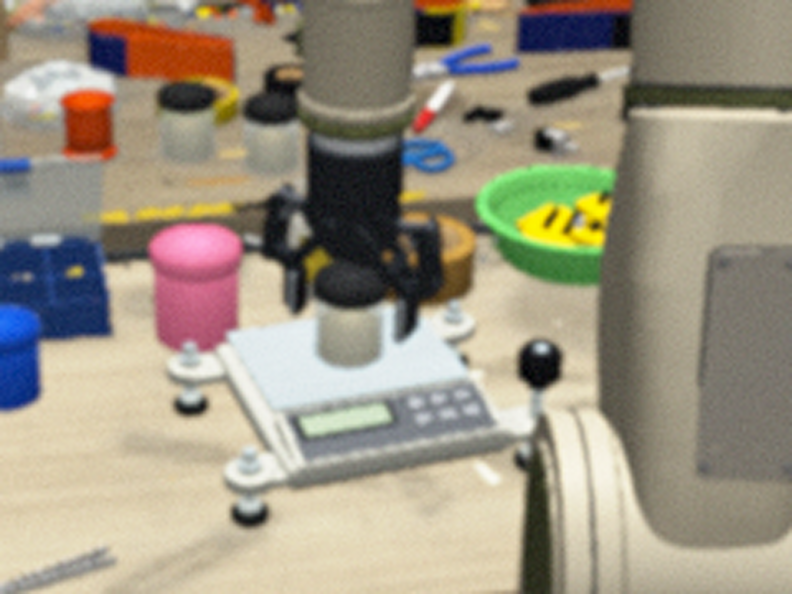

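The jar stands on the pan with the fingers clear of it. I'll raise the arm, move it aside toward the right and check.

Request:
move_arm([
  [0,0,-0.015,0,0,0,1],
  [0,0,-0.03,0,0,0,1],
  [0,0,-0.04,0,0,0,1],
  [0,0,-0.04,0,0,0,1],
  [0,0,-0.03,0,0,0,1],
  [-0.02,-0.03,0,0,0,0,1],
  [-0.03,-0.04,0,0,0,0,1],
  [-0.03,-0.04,0,0,0,0,1],
  [-0.03,-0.04,0,0,0,0,1],
  [-0.03,-0.04,0,0,0,0,1],
])

```text
clock: 23.02
position: [0.5405, -0.2004, 0.2307]
ee_rot: [0.331, 0.943, 0.0, 0.001]
ft_force: [1.0, 0.1, 0.1]
grip_width: 1.0
```

Request:
move_arm([
  [-0.03,-0.04,0,0,0,0,1],
  [-0.03,-0.03,0,0,0,0,1],
  [0,0,0,0,0,0,1],
  [0,0,0,0,0,0,1],
])

```text
clock: 23.52
position: [0.5439, -0.2902, 0.23]
ee_rot: [0.331, 0.944, 0.0, 0.0]
ft_force: [0.1, 0.9, 0.5]
grip_width: 0.997
```

```bash
cat >> h.py <<'E'
def fullpan(o,c=np.array([.549,.0372]),yaw=.1393,jar=True):
    ex=np.array([np.cos(yaw),np.sin(yaw)]);ey=np.array([-ex[1],ex[0]])
    for n in o:
        C=cloud(n,o[n][1]); L=(C[...,:2]-c); lx=L@ex; ly=L@ey
        m=(abs(lx)<.055)&(abs(ly)<.075)&(abs(C[...,2]-.064)<.007)&((ly<-.045)|(ly>.04)|(lx<-.04))
        x,s,k=fit(np.c_[lx[m],ly[m],C[m][:,2]]); print("masked",n,(x*1e3).round(1),s,k)
E
python3 -c "
from h import *
to([.2,-.4,.2]); o=grab('13'); fullpan(o); print('before:'); fullpan(load('7')); fullpan(load('0'))
p=o['top'][0];hsv=cv2.cvtColor(p,cv2.COLOR_RGB2HSV);m=((hsv[...,2]<75)&(hsv[...,1]<120)).astype(np.uint8)
m[:195]=0;m[265:]=0;m[:,:282]=0;m[:,358:]=0
c=max(cv2.findContours(m,0,2)[0],key=cv2.contourArea);(u,v),r=cv2.minEnclosingCircle(c);print(u,v,r,onz('top',u,v,.131))
p=o['side'][0];hsv=cv2.cvtColor(p,cv2.COLOR_RGB2HSV);m=((hsv[...,2]<75)&(hsv[...,1]<120)).astype(np.uint8)
m[:220]=0;m[250:]=0;m[:,:300]=0;m[:,350:]=0
c=max(cv2.findContours(m,0,2)[0],key=cv2.contourArea);print('side lid',cv2.boundingRect(c),cv2.minAreaRect(c))
a=cv2.resize(o['side'][0][190:330,220:420],None,fx=3,fy=3,interpolation=cv2.INTER_CUBIC);b=cv2.resize(o['top'][0][180:310,220:420],None,fx=3,fy=3)[:200*3]
cv2.imwrite('pics/c13.png',a[:,:,::-1]);cv2.imwrite('pics/c13t.png',b[:,:,::-1])
"
```

```text
t 23.52 pos [ 0.5439 -0.2902  0.23  ] tool delta [ 0.1998 -0.3007  0.0297] yaw x 141.31 zaxis [ 7.e-04  5.e-04 -1.e+00] q [ 0.577  0.322 -0.204  1.48   0.065  1.346  1.265] F [0.1 0.9 0.5] T [ 0.06 -0.03 -0.03] grip 0.997
masked side [-1.6 -2.3 63.2] 0.0014786061400909622 617
masked top [ 0.4 -2.4 63.5] 0.0018149850781737534 1684
before:
masked side [ 1.5 -3.9 63.2] 0.0015721652512072342 629
masked top [-1.1 -1.8 63.4] 0.0017241543261182549 1670
masked side [28.3 14.9 63.7] 0.001455312252835621 633
masked top [30.  17.8 64.1] 0.001885858960426815 1694
320.32061767578125 229.9349822998047 14.126995086669922 [0.54765728 0.03694337 0.131     ]
side lid (315, 230, 23, 13) ((326.0, 236.0), (12.0, 22.0), 90.0)
```

View pics/c13.png

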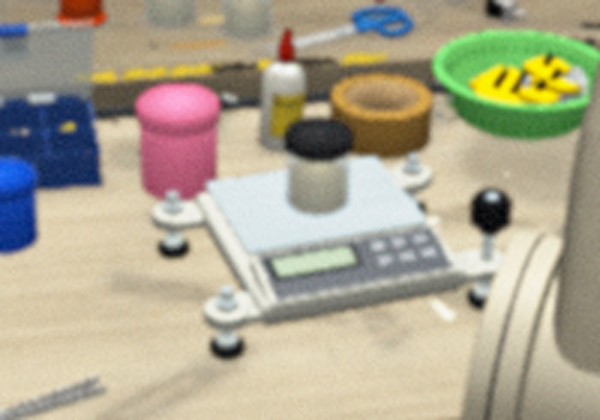

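View pics/c13t.png

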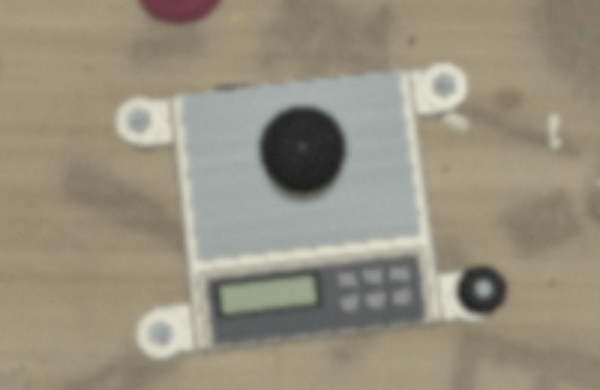

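```bash
python3 -c "
from h import *
print(manip.hand_in())"
```

```text
the job is handed in; nothing more can be done
None
```

I turned the knob about 225° clockwise, let go, and set the small black-lidded jar in the middle of the weighing pan. I then moved the arm clear and handed the job in at about 24 s; no verdict is reported.

- **Scale level:** The front-to-back slope of the pan dropped from about 29 mrad (rear-left foot about 4.7 mm in the air) to within about 1 mrad of the table. That puts the remaining gap at roughly 0.2 mm.
- **Side tilt:** A slope of about −3 mrad remains, or 0.6 to 0.7 mm across the feet. It fits the rear-right foot being slightly longer, so I left it. Single readings of it varied between about −2 and −4 mrad, and no camera sees the pads' undersides, so the pad heights come from the pan's slope.
- **Jar:** Its lid centre measured within 2 mm of the pan's centre. It looks upright in both views, and contact on setting down was about 7 N.
- **Other things:** Before the jar was set down, the scale had moved less than 1 mm. I saw no bystander touched, but I did not re-measure the spool, cup or tweezers at the end.

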